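Turn the nest over and tap the stuck collar out into the tray

ROBOT

A 7-joint arm with a two-finger parallel gripper is mounted at the origin on a cart in front of the work surface, level with it; the furniture and walls round the work are solid. World frame = base frame: x ahead of the robot, y to its left, z up, the work surface at z = 0. Lengths are in mm, angles in degrees, forces in N, time in s.
With the tool pointing down it reaches from about 425 to 975 mm from the base axis. Payload 16.7 kg.
Tool frame: the origin (TCP) lies at the very end of the fingers, on their centre line; the grasp point (between the pads) lies 19 mm behind it (tcp_to_grasp is the distance from the TCP to the grasp point, in mm); z points along the fingers, y is the direction in which the jaws open and shut (so a half turn about z gives the same grasp; the last joint's range is limited). The gripper opens to 85 mm and grips with 20 to 120 N. Pads are 22 mm wide; open, the fingers measure 114 mm over their backs; the gripper's body (76 mm by 85 mm) begins 54 mm behind the grasp point. The pads swing forward as they close: fully open they stand 13 mm farther back than shut.
Start: joints at [-82.248, 24.414, 4.234, 92.017, -1.954, 63.644, -3.845], TCP at [189.658, 647.77, 231.302] pointing down, gripper open.
Joint ranges: [-163.25, 163.25], [-28.42, 122.38], [-70.27, 78.77], [12.13, 141.07], [-58.53, 238.53], [9.26, 117.41], [-156.51, 156.51]. Speed limits (degrees/s): [108.29, 108.29, 136.94, 136.94, 172.46, 172.46, 172.46].

INTERFACE

Orientations are given as [roll, pitch, yaw] about the fixed x, y, z axes, in that order (R = Rz(yaw) Ry(pitch) Rx(roll)).
In Python, from rig import * gives the robot as it stands. The module is installed in compiled form; this text tells all that it offers.
- The arm moves only by the tool arm_command, never from a script. Its argument "motion" is a list that holds one entry, the list of rows, each a list of 5 numbers: the shift along the tool's x, y, z in m, then the turn about the tool's z in degrees, then the opening, from 0 (shut) to 1 (fully open). In form: [[[x, y, z, spin, jaw], ...]]. A call has 1 to 20 rows; each row shifts and turns the commanded pose from where the row before left it, along the tool's axes as they then stand; what a row does not reach is not made up. A row lasts 1/8 s, in which the tool goes at most 62.5 mm and 10.7 degrees, less where a joint would pass 70% of its speed; a pose out of reach is approached as far as the arm can. A call is refused whole if a number of a shift passes 0.0625 or a number of a turn 10.7, either way. A call with a gripper value outside its range is refused whole. The fingers move at their own pace and stop on an object; "grip_force" is the grip in N (left out, the last holds). Time passes only in rows, so rows that do not move let the fingers close. It gives the time, the measured TCP pose, the force and the opening at its end, in the units of the state.
- observe(): the state, without advancing time (a new reading comes with each control period).
- snapshot(name): name is "scene" or "top"; returns a dict with "image" (420x560x3 uint8, blue, green, red), "fx", "fy", "cx", "cy" (pixels), "dist" ([k1, k2, p1, p2, k3] as OpenCV has them; the pictures are not rectified), "cam_to_world" (4x4, takes a point from camera to world coordinates). Camera axes: x right, y up, looking along -z (the intrinsics and any distortion apply to the point x, -y, -z); pixel columns grow to the right and rows downward; lengths in mm; the calibration is good to about 2 mm. A picture is of the moment at which its call begins. There is no depth.
- finish_job(): hands the job in, once; it reports no verdict.
The state is a dict: "clock": time; "joint_pos": joint angles; "qd": joint speeds; "tau": joint torques, N m; "ee_pos": TCP position; "ee_rot": TCP orientation; "contact_force": force on the tool from outside, world axes, zero at the start; "torque": the same for the moment, N m; "grip_width": finger opening in mm.
Only numpy, scipy, OpenCV 4.12 (cv2) and the standard library are available. Lean on these libraries where they do the work, as an engineer would, in place of code of your own. Each camera call takes 0.05 s, during which the arm holds its last target.

TASK

One of the two turn-over nests holds a flat steel flanged collar stuck in its cup. Swing that cup right over by its black side handle until it rests upside down above the steel tray, then tap the round knock-out pad on the cup's bottom (now on top) so that the collar drops into the tray. Leave the other nest, with the tall brass bush in it, closed as it is.

Things in the scene. Friction and masses are not known exactly. Their poses are not given: they have to be found in the camera images.
- nest_hinge (a point): The nest to work on: grey stand fixed to the bench, base 122 x 112 x 8 mm, two uprights 66 mm high, with an aluminium cup on a hinge. This point is the middle of the hinge axis, 55 mm above the bench. y = hinge axis; -x points to the side where the cup rests mouth up at the start; +x points to the tray.
- nest_cup (a joint): Angle of the cup about the hinge: 0 = mouth up (start, on its stop), pi = fully over, mouth down above the tray (on its stop); positive turns it up and over towards +x of nest_hinge. Moves freely, slightly damped; gravity lays it onto either stop. Lifting it at the handle takes 2 to 4 N.
- nest_handle (a point): Middle of the black handle, a sleeve 14 mm in diameter, 54 mm long, parallel to the hinge axis, turning freely on its pin: fingers can hold it pointing down while the cup swings. It is beside the cup: in nest_hinge's frame at (-80, +72, 0) mm at the start, (+80, +72, 0) mm when over, between on an arc of 80 mm radius about the hinge axis. Its y axis = hinge axis.
- nest_seat (a point): Middle of the collar's place in the cup. The cup is round, 54 mm outside diameter, 28 mm high, 43 mm bore, its axis 60 mm from the hinge axis; mouth 6 mm above the hinge axis and bottom 22 mm below it at the start (the other way round when over).
- nest_knockout (a point): Centre of the outer face of the knock-out pad, a steel disc 25 mm in diameter that stands 9 mm out of the middle of the cup's bottom: underneath at the start; on top when the cup is over, then at (+60, 0, +31) mm in the frame of nest_hinge (86 mm above the bench), facing up.
- nest_pad (a joint): How far the knock-out pad is pushed into the cup, in m: 0 to 0.008, sprung back. The collar is let go after about 3 to 4 mm; this takes about 5 to 10 N.
- collar_center (a point): Centre of the steel collar, 14 mm high, 35 mm in diameter with a 42 mm flange 3.5 mm thick on top, 0.08 to 0.15 kg. It sits flat in the cup, held by three spring noses just above its edge, so that it does not fall out when the cup is turned over; z is its axis.
- tray: Loose open tray of plain steel, 100 (x) x 130 (y) x 22 mm, walls and floor 3 mm; origin at the centre of its underside. It stands already below the place where the cup's mouth comes to be, and need not be moved.
- nest2_cup (a joint): Angle of the cup of the other, identical nest, which holds a flanged brass bush (41 mm in diameter, standing out of the mouth) and has no tray: leave it at 0.
- nest2_hinge (a point): Middle of the hinge axis of the other nest, 55 mm above the bench, axes as for nest_hinge; its handle is at (-80, +72, 0) mm. Leave it alone.
Mind the look-alikes: they are no part of the job. There is more than one size of the tray; the job needs the middle-sized.

How it is judged:
By the outcome, as a careful person would: the job done as asked, in the order asked, and still so for the second after the job is handed in, with the robot touching nothing.
It also fails if it takes over 48 s, if anything falls off the work surface, if the arm or the gripper's body presses on something with over 40 N, if the wrist force passes 120 N, or if a joint passes its speed limit or range.

## Working session

There is one attempt and no reset: what is moved stays moved. The work goes in short steps, Python scripts to look and compute and a tool call to move; the robot and the scene stay as the last step left them, time stands still between calls to the robot, and variables do not carry over. Pictures are saved under pics/ and viewed, and the job is handed in when it is done.

Besides the shell and the picture viewer there is one more tool, called as name(argument=value, ...), one argument or row to a line, values as JSON. arm_command: Moves the arm, as the interface text tells. Its arguments: {"type":"object","properties":{"motion":{"type":"array"},"grip_force":{"type":"number"}},"required":["motion"]}

```bash
mkdir -p pics; python3 - <<'E'
from rig import *
import cv2,pickle
o=observe(); print(o['clock'],o['ee_pos'],o['ee_rot'],o['grip_width'],o['contact_force'])
for n in('scene','top'):
    s=snapshot(n); cv2.imwrite(f'pics/{n}0.png',s['image']); pickle.dump(s,open(f'{n}0.pkl','wb'))
    print(n,s['fx'],s['cx'],s['cy'],s['dist'],s['cam_to_world'])
E
```

```text
0.0 [189.59270717 647.40426694 230.60775755] [-1.79927354e+02  6.98413338e-03  1.63677780e+02] 85.52398670560386 [ 0.63014793  0.01074837 -0.12165033]
scene 406.8381277174346 280.8289965564883 204.9691153363353 [-0.00543231  0.          0.          0.          0.        ] [[ 8.17380873e-01  3.51107048e-01 -4.56741009e-01  4.78277798e+01]
 [-5.76003671e-01  4.83757405e-01 -6.58937436e-01 -6.94050475e+02]
 [-1.04057323e-02  8.01687354e-01  5.97652998e-01  7.03420440e+02]
 [ 0.00000000e+00  0.00000000e+00  0.00000000e+00  1.00000000e+00]]
top 510.0389429513604 268.30321595489727 211.18759767257993 [-0.11084479  0.          0.          0.          0.        ] [[-2.48644027e-02  9.91221250e-01 -1.29854518e-01  3.85853780e+02]
 [-9.99676525e-01 -2.39584310e-02  8.53458016e-03  1.84218214e+01]
 [ 5.34854670e-03  1.30024721e-01  9.91496326e-01  1.43020404e+03]
 [ 0.00000000e+00  0.00000000e+00  0.00000000e+00  1.00000000e+00]]
```

View pics/scene0.png

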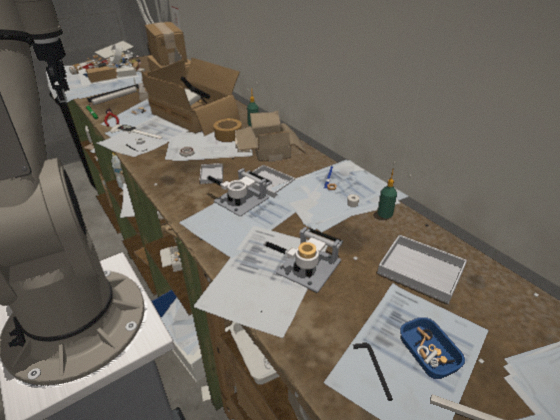

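View pics/top0.png

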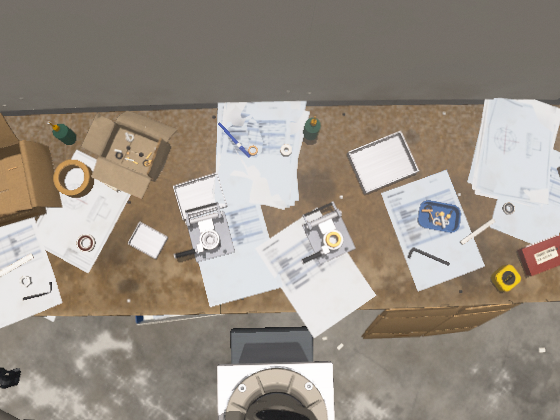

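Candidates in the top view: the nest at (209,240) has a silver-coloured ring low in its cup, a handle at (187,254) and a tray behind it at (200,195). The nest at (333,240) has a tall brass bush and no tray. There are also loose trays at (147,240, small) and (383,162, large). I'll confirm with an enlarged crop.

```bash
python3 - <<'E'
import cv2,numpy as np
t=cv2.imread('pics/top0.png')[165:290,160:285]; s=cv2.imread('pics/scene0.png')[150:225,190:310]
a=cv2.resize(t,None,fx=4.4,fy=4.4,interpolation=cv2.INTER_CUBIC)
cv2.imwrite('pics/c_top.png',a)
cv2.imwrite('pics/c_scene.png',cv2.resize(s,None,fx=6,fy=6,interpolation=cv2.INTER_CUBIC))
E
```

```text
(no output)
```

View pics/c_top.png

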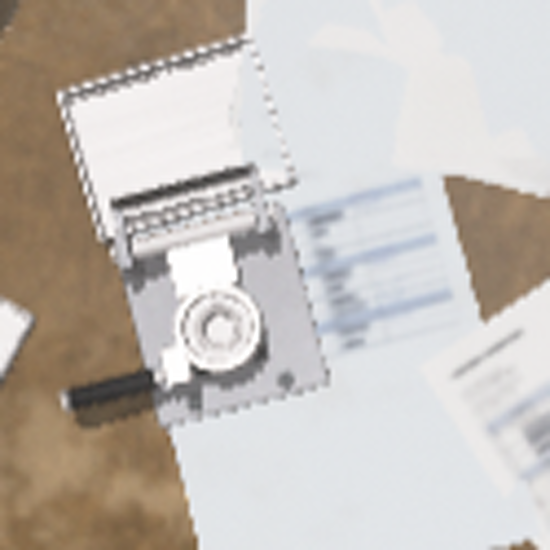

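View pics/c_scene.png

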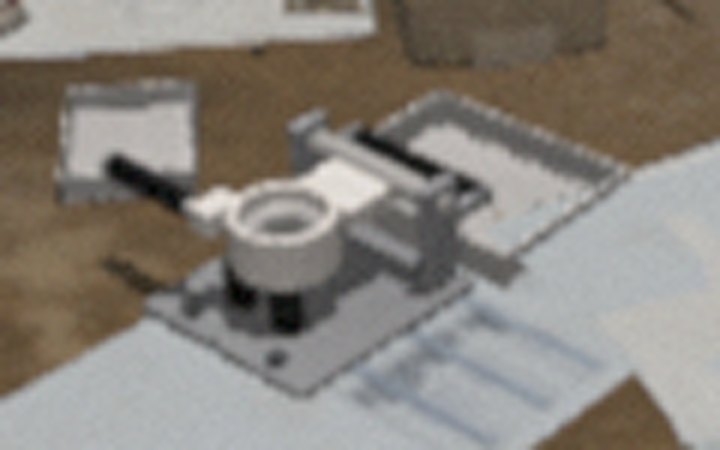

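The crops confirm it. The target nest is at top-view (209,240), with a flat steel collar inside the rim, a black handle to its left and the mid-sized tray behind. The brass nest at (333,240) stays untouched. Next I fit the pose.

```bash
cat > h.py <<'E'
import numpy as np,cv2,pickle
def proj(s,P):
    M=np.linalg.inv(s['cam_to_world']); p=np.atleast_2d(P)@M[:3,:3].T+M[:3,3]
    p=p*[1,-1,-1]
    K=np.array([[s['fx'],0,s['cx']],[0,s['fy'],s['cy']],[0,0,1.]])
    return cv2.projectPoints(p.reshape(-1,1,3),np.zeros(3),np.zeros(3),K,np.array(s['dist'],float))[0].reshape(-1,2)
def W(x,P):
    c,s=np.cos(x[2]),np.sin(x[2]); P=np.atleast_2d(P)
    return P@np.array([[c,-s,0],[s,c,0],[0,0,1]]).T+[x[0],x[1],55]
E
python3 - <<'E'
from h import *
from scipy.optimize import least_squares
S={n:pickle.load(open(n+'0.pkl','rb')) for n in('top','scene')}
pts=[('top',(-60,0,6),(218,327)),('top',(-80,99,0),(74,400)),('top',(-80,45,0),(155,382)),
('scene',(-60,0,6),(286,212)),('scene',(-80,99,0),(113,164)),('scene',(-80,45,0),(190,204))]
off={'top':(160,165,4.4),'scene':(190,150,6)}
def px(n,c): o=off[n]; return (np.array(c)+.5)/o[2]-.5+o[:2]
f=lambda x:np.concatenate([proj(S[n],W(x,P))[0]-px(n,c) for n,P,c in pts])
for sel in (pts,pts[:3],pts[3:]):
    g=lambda x:np.concatenate([proj(S[n],W(x,P))[0]-px(n,c) for n,P,c in sel])
    r=least_squares(g,[500,150,.25]);print(r.x[:2],np.degrees(r.x[2]),r.fun.reshape(-1,2).round(2).tolist())
    if sel is pts: x=r.x
np.save('x.npy',x)
for P in [(-80,72,0),(80,72,0),(-60,0,6),(60,0,31)]: print(P,W(x,P)[0].round(1))
# overlay
cam=S['top']['image'].copy()
im={n:S[n]['image'].copy() for n in S}
th=np.linspace(0,2*np.pi,40)
curves=[np.c_[-60+27*np.cos(th),27*np.sin(th),0*th+6],np.array([(-80,45,0),(-80,99,0)]),np.array([(0,-45,0),(0,45,0)]),np.c_[60+27*np.cos(th),27*np.sin(th),0*th-6]]
for n in S:
    o=off[n]; k=o[2]
    w=cv2.resize(im[n][o[1]:o[1]+125,o[0]:o[0]+125],None,fx=k,fy=k,interpolation=cv2.INTER_CUBIC)
    for c in curves:
        q=((proj(S[n],W(x,c))-o[:2]+.5)*k-.5).astype(int); cv2.polylines(w,[q.reshape(-1,1,2)],False,(0,0,255),1)
    cv2.imwrite(f'pics/o_{n}.png',cv2.resize(w,(550,550)))
E
```

```text
[551.7582133  181.43294561] 13.825672684824683 [[0.21, 0.08], [-0.39, 0.35], [0.51, -0.76], [-0.47, -0.39], [0.21, 0.13], [-0.23, 0.02]]
[551.35811415 181.41795343] 13.602957838429473 [[0.13, 0.25], [-0.53, 0.39], [0.39, -0.65]]
[552.11313279 181.30535972] 14.236159329171409 [[-0.23, -0.36], [0.29, 0.28], [-0.05, 0.12]]
(-80, 72, 0) [456.9 232.2  55. ]
(80, 72, 0) [612.2 270.5  55. ]
(-60, 0, 6) [493.5 167.1  61. ]
(60, 0, 31) [610.  195.8  86. ]
```

View pics/o_top.png

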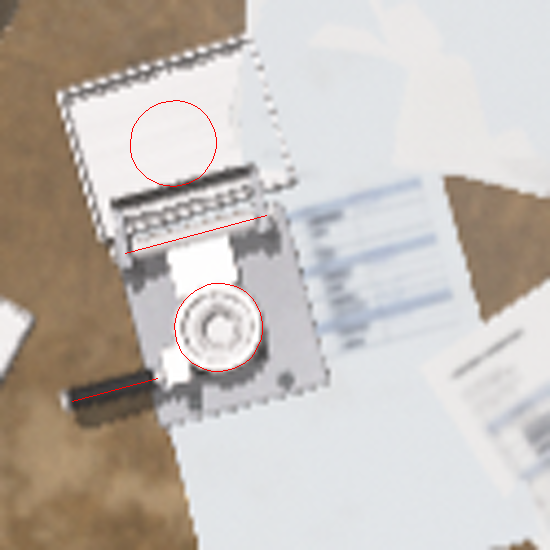

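View pics/o_scene.png

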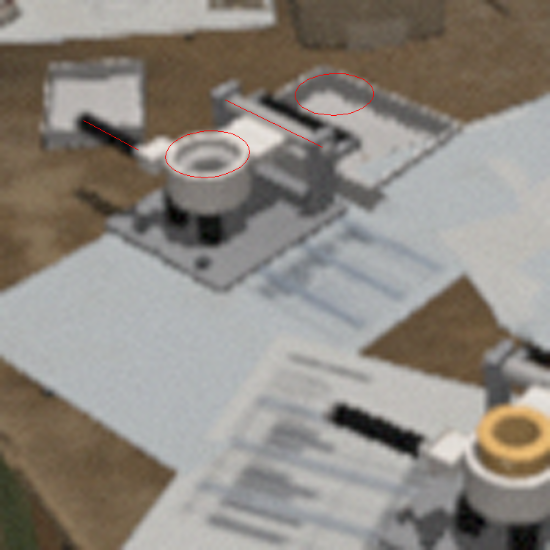

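```bash
python3 - <<'E'
from h import *
from scipy.spatial.transform import Rotation as R
x=np.load('x.npy'); p=np.array([189.66,647.77,231.3]); yaw=163.68
g=W(x,(-80,72,0))[0]; g[2]=110; ty=90+np.degrees(x[2]); n=10
d=(g-p)/n; dy=(ty-yaw)/n; print(g,ty)
for i in range(n):
    r=R.from_euler('xyz',[180,0,yaw+i*dy],degrees=True); print((r.inv().apply(d)/1000).round(4),round(-dy,2))
E
```

```text
[456.87029191 232.22942555 110.        ] 103.82567268482468
[-0.0373 -0.0324  0.0121] 5.99
[-0.0405 -0.0283  0.0121] 5.99
[-0.0432 -0.0239  0.0121] 5.99
[-0.0455 -0.0193  0.0121] 5.99
[-0.0472 -0.0144  0.0121] 5.99
[-0.0485 -0.0094  0.0121] 5.99
[-0.0492 -0.0043  0.0121] 5.99
[-0.0494  0.0008  0.0121] 5.99
[-0.049   0.006   0.0121] 5.99
[-0.0482  0.0111  0.0121] 5.99
```

arm_command(
  motion=[
    [[-0.0373,-0.0324,0.012,6,1],[-0.0405,-0.0283,0.012,6,1],[-0.0432,-0.0239,0.012,6,1],[-0.0455,-0.0193,0.012,6,1],[-0.0472,-0.0144,0.012,6,1],[-0.0485,-0.0094,0.012,6,1],[-0.0492,-0.0043,0.012,6,1],[-0.0494,0.0008,0.012,6,1],[-0.049,0.006,0.012,6,1],[-0.0482,0.0111,0.012,6,1],[0,0,0,0,1],[0,0,0,0,1]],
  ],
  grip_force=40,
)

```text
clock: 1.6
ee_pos: [456.2, 232.1, 111.2]
ee_rot: [-180.0, 0.0, 103.7]
contact_force: [-0.3, 0.1, -0.0]
grip_width: 85.1
```

```bash
python3 - <<'E'
from rig import *
import cv2
o=observe(); print(o['joint_pos'])
a=[snapshot(n)['image'] for n in('scene','top')]
c=np.hstack([cv2.resize(a[0][90:230,150:330],None,fx=2.2,fy=2.2,interpolation=2),cv2.resize(a[1][150:290,130:310],None,fx=2.2,fy=2.2,interpolation=2)]) if 'np' in globals() else None
import numpy as np
c=np.hstack([cv2.resize(a[0][90:230,150:330],None,fx=2.2,fy=2.2,interpolation=2),cv2.resize(a[1][150:290,130:310],None,fx=2.2,fy=2.2,interpolation=2)])
cv2.imwrite('pics/p1.png',c)
E
```

```text
[-53.99955439  19.11098322  23.69542214 120.10578373 -11.16060685
  42.86401113  -9.54810536]
```

View pics/p1.png

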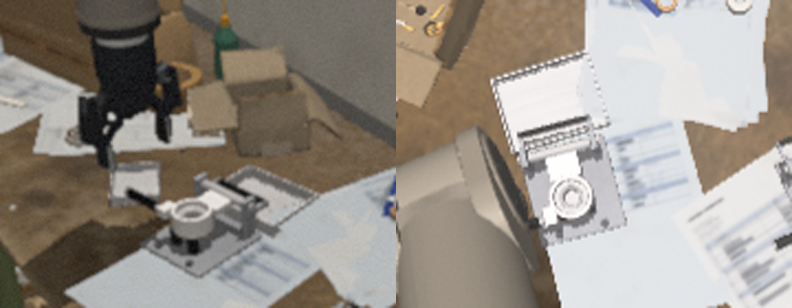

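The open jaws straddle the black handle at crop (140,197). Next I descend 75 mm and close.

arm_command(
  motion=[
    [[0,0.0005,0.025,0,1],[0,0,0.025,0,1],[0,0,0.015,0,1],[0,0,0.01,0,1],[0,0,0,0,1],[0,0,0,0,0],[0,0,0,0,0],[0,0,0,0,0],[0,0,0,0,0],[0,0,0,0,0],[0,0,0,0,0],[0,0,0,0,0],[0,0,0,0,0]],
  ],
  grip_force=40,
)

```text
clock: 3.32
ee_pos: [458.2, 232.5, 36.7]
ee_rot: [179.9, -0.0, 103.7]
contact_force: [6.2, 0.7, -1.0]
grip_width: 12.5
```

```bash
python3 -c "
import numpy as np
t=np.radians(np.arange(0,181,6));a=np.c_[np.diff(-80*np.cos(t)),-np.diff(80*np.sin(t))]
print(a.round(1).tolist())"
```

```text
[[0.4, -8.4], [1.3, -8.3], [2.2, -8.1], [3.0, -7.8], [3.8, -7.5], [4.6, -7.0], [5.3, -6.5], [5.9, -5.9], [6.5, -5.3], [7.0, -4.6], [7.5, -3.8], [7.8, -3.0], [8.1, -2.2], [8.3, -1.3], [8.4, -0.4], [8.4, 0.4], [8.3, 1.3], [8.1, 2.2], [7.8, 3.0], [7.5, 3.8], [7.0, 4.6], [6.5, 5.3], [5.9, 5.9], [5.3, 6.5], [4.6, 7.0], [3.8, 7.5], [3.0, 7.8], [2.2, 8.1], [1.3, 8.3], [0.4, 8.4]]
```

arm_command(
  motion=[
    [[0,0.0015,0,0,0],[0,0.0004,-0.0084,0,0],[0,0.0013,-0.0083,0,0],[0,0.0022,-0.0081,0,0],[0,0.003,-0.0078,0,0],[0,0,0,0,0]],
  ],
)

```text
clock: 4.08
ee_pos: [465.1, 234.2, 69.4]
ee_rot: [180.0, -0.0, 103.7]
contact_force: [-1.9, 0.3, -2.1]
grip_width: 12.8
```

arm_command(
  motion=[
    [[0,0.0038,-0.0075,0,0],[0,0.0046,-0.007,0,0],[0,0.0053,-0.0065,0,0],[0,0.0059,-0.0059,0,0],[0,0.0065,-0.0053,0,0],[0,0.007,-0.0046,0,0],[0,0.0075,-0.0038,0,0],[0,0.0078,-0.003,0,0],[0,0.0081,-0.0022,0,0],[0,0.0083,-0.0013,0,0],[0,0.0084,-0.0004,0,0],[0,0,0,0,0]],
  ],
)

```text
clock: 5.58
ee_pos: [537.3, 251.7, 116.6]
ee_rot: [179.9, -0.0, 103.7]
contact_force: [0.2, 1.5, 7.9]
grip_width: 12.6
```

```bash
cat > snap.py <<'E'
import sys,cv2,numpy as np
from rig import *
o=observe(); print(o['clock'],o['ee_pos'],o['contact_force'],o['grip_width'])
a=[snapshot(n)['image'] for n in('scene','top')]
c=np.hstack([cv2.resize(a[0][90:230,150:330],None,fx=2.2,fy=2.2,interpolation=2),cv2.resize(a[1][150:290,130:310],None,fx=2.2,fy=2.2,interpolation=2)])
cv2.imwrite(f'pics/{sys.argv[1]}.png',c)
E
python3 snap.py p2
```

```text
5.575 [537.30676571 251.72444203 116.60608639] [0.18163873 1.51939388 7.92938153] 12.58394530704144
```

View pics/p2.png

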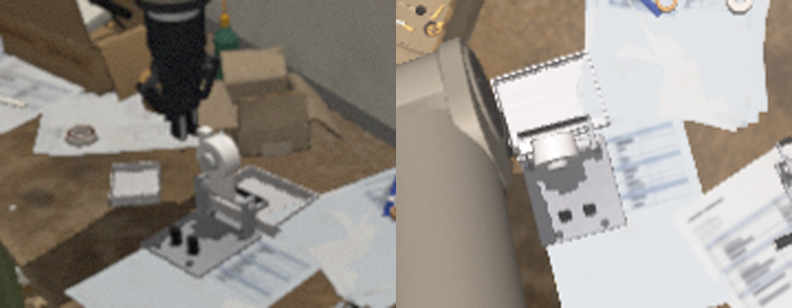

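The cup stands at 90° with the handle still held. Continuing over.

arm_command(
  motion=[
    [[0,0.0084,0.0002,0,0],[0,0.0083,0.0011,0,0],[0,0.0081,0.002,0,0],[0,0.0078,0.0028,0,0],[0,0.0075,0.0038,0,0],[0,0.007,0.0046,0,0],[0,0.0065,0.0053,0,0],[0,0.0059,0.0059,0,0],[0,0.0053,0.0065,0,0],[0,0.0046,0.007,0,0],[0,0.0038,0.0075,0,0],[0,0,0,0,0]],
  ],
)

```text
clock: 7.18
ee_pos: [607.3, 268.6, 69.0]
ee_rot: [-180.0, 0.0, 103.7]
contact_force: [-4.3, -0.0, -2.9]
grip_width: 12.8
```

arm_command(
  motion=[
    [[0,0.0025,0.0078,0,0],[0,0.0017,0.0081,0,0],[0,0.0011,0.0083,0,0],[0,0,0,0,0]],
  ],
)

```text
clock: 7.68
ee_pos: [613.3, 270.2, 45.1]
ee_rot: [179.9, 0.0, 103.7]
contact_force: [3.1, 0.6, -1.0]
grip_width: 12.2
```

arm_command(
  motion=[
    [[0,0.0005,0.004,0,0],[0,0,0.004,0,0],[0,0,0,0,0]],
  ],
)

```text
clock: 8.05
ee_pos: [613.7, 270.3, 37.4]
ee_rot: [179.9, 0.0, 103.7]
contact_force: [5.6, 0.4, -2.2]
grip_width: 12.5
```

```bash
python3 snap.py p3
```

```text
8.05 [613.7013088  270.28776123  37.36428563] [ 5.62172425  0.39660491 -2.20269305] 12.54392133360898
```

View pics/p3.png

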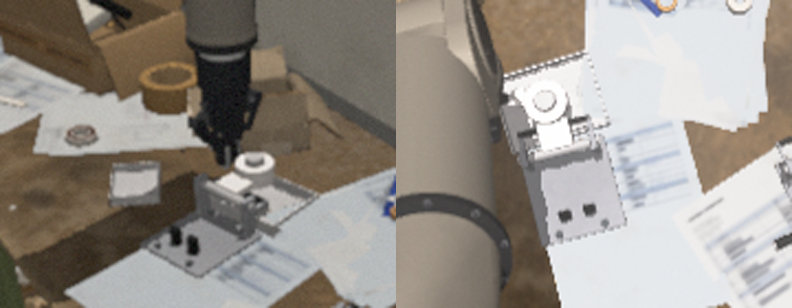

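Cup is over, with the pad on top at crop (548,100). Next I lower a touch, release and rise.

arm_command(
  motion=[
    [[0,-0.001,0.001,0,0],[0,0,0.0005,0,0],[0,0,0,0,0.5],[0,0,0,0,0.5],[0,0,0,0,0.7],[0,0,0,0,0.7],[0,0,0,0,0.7],[0,0,0,0,0.7],[0,0,-0.01,0,0.7],[0,0,-0.02,0,0.7],[0,0,-0.035,0,0.7],[0,0,-0.035,0,0.7],[0,0,0,0,0]],
  ],
)

```text
clock: 9.78
ee_pos: [613.8, 270.5, 140.4]
ee_rot: [179.7, -0.1, 103.7]
contact_force: [0.1, -0.3, -0.2]
grip_width: 43.2
```

```bash
python3 snap.py p4; python3 - <<'E'
from rig import *
import pickle,cv2
from h import *
S={n:snapshot(n) for n in('scene','top')}; pickle.dump(S,open('S4.pkl','wb'))
x=np.load('x.npy'); th=np.linspace(0,6.283,40)
out=[]
for n in S:
    u=proj(S[n],W(x,(60,0,31)))[0]; print(n,u); o=(u-28).astype(int); k=7
    w=cv2.resize(S[n]['image'][o[1]:o[1]+56,o[0]:o[0]+56],None,fx=k,fy=k,interpolation=2)
    for r,z in((12.5,31),(27,22)):
        q=((proj(S[n],W(x,np.c_[60+r*np.cos(th),r*np.sin(th),0*th+z]))-o+.5)*k-.5).astype(int); cv2.polylines(w,[q.reshape(-1,1,2)],False,(0,0,255),1)
    out.append(w)
cv2.imwrite('pics/p4b.png',np.hstack(out))
E
```

```text
9.775 [613.77055014 270.51991242 140.44659061] [ 0.09492412 -0.27677205 -0.18408098] 43.18940262893459
scene [265.19230196 160.37578495]
top [197.20852732 195.03904585]
```

View pics/p4.png

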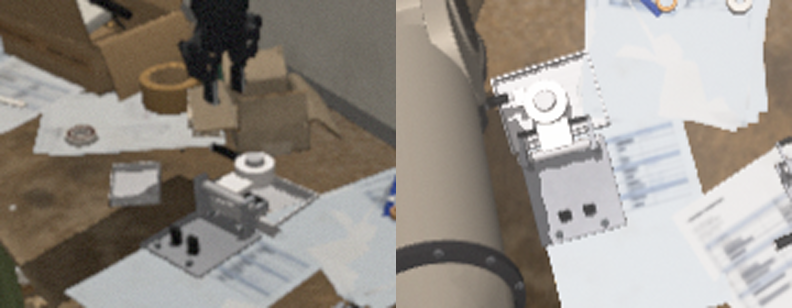

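View pics/p4b.png

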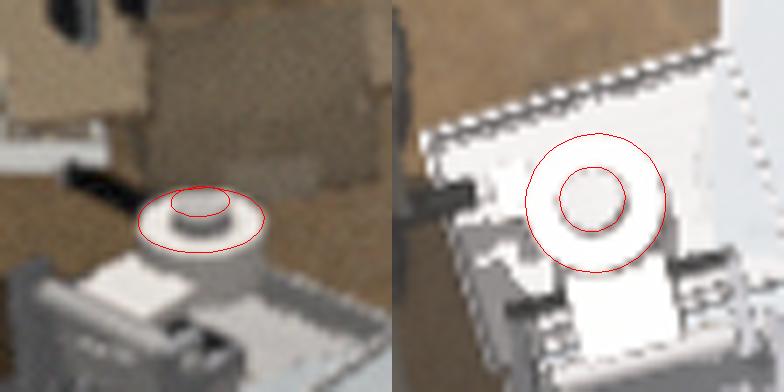

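Overlay agrees in both views: the cup lies over with its pad on top, centred at scene (265,160) and top (197,195). Next I move above the pad with the jaws shut.

arm_command(
  motion=[
    [[-0.024,-0.007,0,0,0],[-0.024,-0.007,0,0,0],[-0.024,-0.0065,0,0,0],[0,0,0.015,0,0],[0,0,0.015,0,0],[0,0,0.014,0,0],[0,0,0,0,0],[0,0,0,0,0],[0,0,0,0,0]],
  ],
)

```text
clock: 11.1
ee_pos: [609.4, 195.3, 92.5]
ee_rot: [180.0, -0.0, 103.7]
contact_force: [0.3, -0.0, 0.0]
grip_width: -0.2
```

```bash
python3 snap.py p5
```

```text
11.1 [609.38405115 195.31328642  92.49609741] [ 3.28833246e-01 -2.79789852e-02  1.86717599e-04] -0.17999992376396498
```

View pics/p5.png

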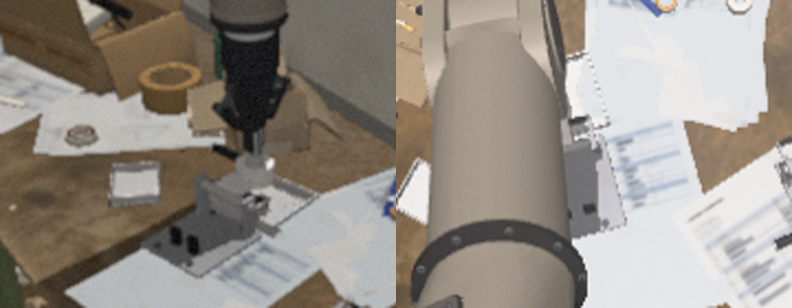

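The shut fingertips are just above the pad at scene crop (255,160). Next I step down to contact and press.

arm_command(
  motion=[
    [[0,0.001,0.004,0,0],[0,0,0.003,0,0],[0,0,0.002,0,0],[0,0,0,0,0]],
  ],
)

```text
clock: 11.7
ee_pos: [610.2, 195.4, 83.1]
ee_rot: [180.0, -0.0, 103.7]
contact_force: [0.4, 0.1, 2.1]
grip_width: 0.2
```

arm_command(
  motion=[
    [[0,0,0.002,0,0],[0,0,0.001,0,0],[0,0,0,0,0]],
  ],
)

```text
clock: 12.08
ee_pos: [610.2, 195.4, 79.9]
ee_rot: [180.0, 0.0, 103.7]
contact_force: [0.2, 1.8, 2.5]
grip_width: 0.1
```

arm_command(
  motion=[
    [[0,0,0.001,0,0],[0,0,0.0005,0,0],[0,0,0,0,0]],
  ],
)

```text
clock: 12.45
ee_pos: [610.2, 195.4, 78.6]
ee_rot: [180.0, -0.0, 103.7]
contact_force: [1.9, 1.0, 3.6]
grip_width: 0.1
```

```bash
python3 - <<'E'
from rig import *
import cv2,numpy as np
a=snapshot('scene')['image']
cv2.imwrite('pics/p6.png',cv2.resize(a[130:205,215:315],None,fx=7,fy=7,interpolation=2)); print(observe()['contact_force'])
E
```

```text
[1.00049571 1.57697747 3.21449409]
```

View pics/p6.png

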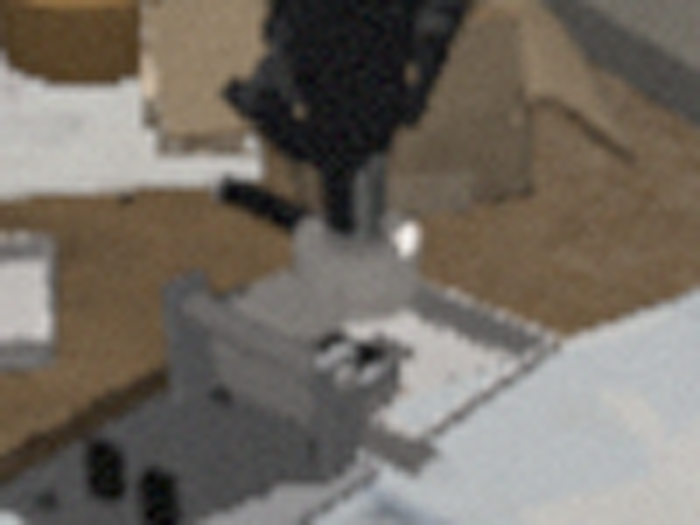

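arm_command(
  motion=[
    [[0,0,-0.01,0,0],[0,0,-0.03,0,0],[0,0,-0.04,0,0],[0.05,0.01,-0.03,0,0],[0.05,0.01,0,0,0],[0.05,0,0,0,0],[0,0,0,0,0]],
  ],
)

```text
clock: 13.38
ee_pos: [591.7, 350.5, 188.2]
ee_rot: [-179.9, -0.1, 104.0]
contact_force: [1.3, -1.0, -1.0]
grip_width: 0.1
```

```bash
python3 - <<'E'
from rig import *
import cv2,numpy as np,pickle
from h import *
S=pickle.load(open('S4.pkl','rb'))
print(observe()['contact_force'])
rows=[]
N={n:snapshot(n) for n in S}
for D in(S,N):
    a,b=D['scene']['image'],D['top']['image']
    rows.append(np.hstack([cv2.resize(a[140:195,230:310],(436,300),interpolation=2),cv2.resize(b[170:230,165:230],(325,300),interpolation=2)]))
cv2.imwrite('pics/p7.png',np.vstack(rows))
d=cv2.absdiff(S['scene']['image'],N['scene']['image']).max(2)[140:195,230:310]
print('ok')
E
```

```text
[ 1.30500407 -0.95048098 -0.97696263]
ok
```

View pics/p7.png

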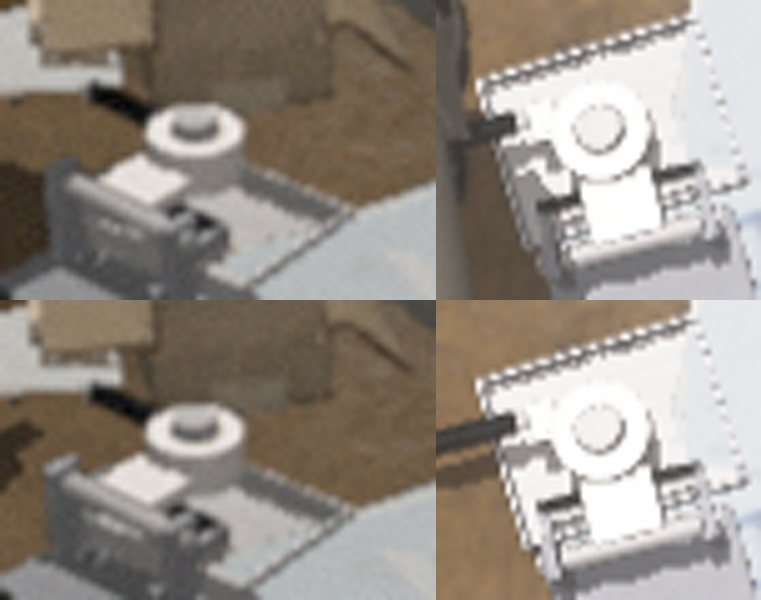

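```bash
python3 - <<'E'
from rig import *
import cv2,numpy as np
from h import *
x=np.load('x.npy'); th=np.linspace(0,6.283,60); out=[]
for n in('scene','top'):
    s=snapshot(n); o=np.array((235,145) if n=='scene' else (165,165)); k=7
    w=cv2.resize(s['image'][o[1]:o[1]+56,o[0]:o[0]+56],None,fx=k,fy=k,interpolation=2); w0=w.copy()
    for r,z,c in((17.5,17,(0,0,255)),(21,3,(0,255,0)),(21,6.5,(0,255,0)),(27,49,(255,0,0))):
        q=((proj(s,W(x,np.c_[60+r*np.cos(th),r*np.sin(th),0*th+z-55]))-o+.5)*k-.5).astype(int); cv2.polylines(w,[q.reshape(-1,1,2)],False,c,1)
    out.append(w)
    if n=='scene': out.append(cv2.convertScaleAbs(w0,alpha=1.5))
cv2.imwrite('pics/p8.png',cv2.resize(np.hstack(out[:2]),(784,392))); print(observe()['clock'])
E
```

```text
13.575
```

View pics/p8.png

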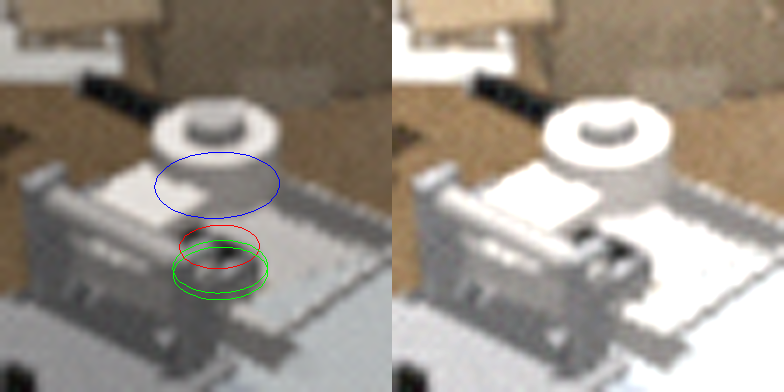

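```bash
python3 - <<'E'
from rig import *
import cv2,numpy as np,pickle
S=pickle.load(open('S4.pkl','rb'))
A=S['scene']['image']; Bs=[snapshot('scene')['image'].astype(float) for _ in range(4)]; B=np.mean(Bs,0).astype(np.uint8)
o=(250,165);k=10
f=lambda I:cv2.resize(I[o[1]:o[1]+35,o[0]:o[0]+38],None,fx=k,fy=k,interpolation=cv2.INTER_NEAREST)
d=cv2.convertScaleAbs(cv2.absdiff(A,B),alpha=3)
a,b=f(A),f(B); cv2.imwrite('pics/p9.png',np.hstack([a,b])); cv2.imwrite('pics/p9d.png',f(d))
E
```

```text
(no output)
```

View pics/p9.png

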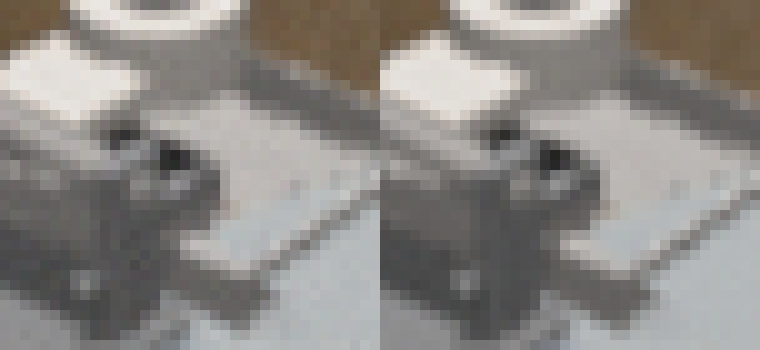

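View pics/p9d.png

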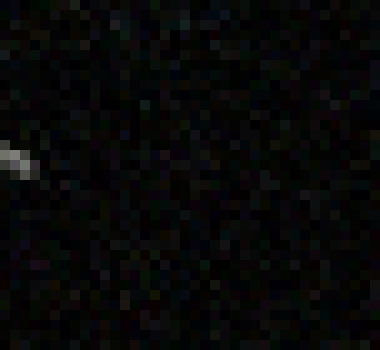

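```bash
python3 - <<'E'
from rig import *
import cv2,numpy as np,pickle
from h import *
x=np.load('x.npy'); th=np.linspace(0,6.283,60)
S=pickle.load(open('S4.pkl','rb'))
s=snapshot('top'); B=np.mean([s['image'].astype(float)]+[snapshot('top')['image'].astype(float) for _ in range(3)],0).astype(np.uint8); A=S['top']['image']
o=np.array((180,178));k=10
f=lambda I:cv2.resize(I[o[1]:o[1]+40,o[0]:o[0]+38],None,fx=k,fy=k,interpolation=cv2.INTER_NEAREST)
b=f(B); 
for r,z,c in((17.5,17,(0,0,255)),(21,3,(0,255,0)),(27,49,(255,0,0)),(27,77,(255,0,0))):
    q=((proj(s,W(x,np.c_[60+r*np.cos(th),r*np.sin(th),0*th+z-55]))-o+.5)*k-.5).astype(int); cv2.polylines(b,[q.reshape(-1,1,2)],False,c,1)
cv2.imwrite('pics/p10.png',np.hstack([b,f(cv2.convertScaleAbs(cv2.absdiff(A,B),alpha=3))]))
E
```

```text
(no output)
```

View pics/p10.png

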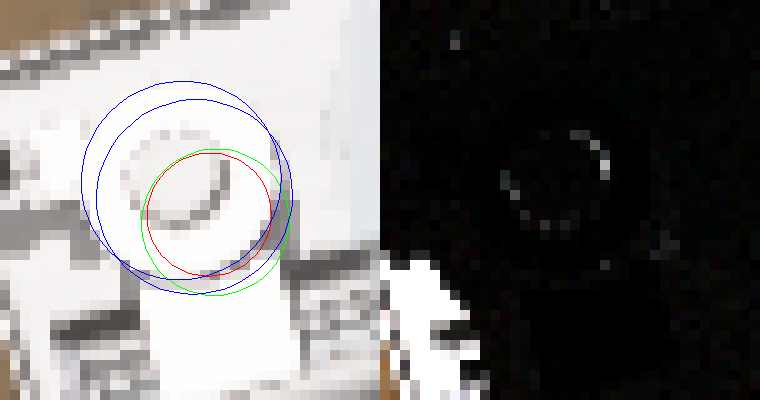

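Neither camera can show the collar under the cup, because the stand and the cup hide it. So I tap again with force readings: a held collar would push back with 5–10 N at 3–4 mm.

arm_command(
  motion=[
    [[-0.05,-0.01,0,0,0],[-0.05,-0.01,0,0,0],[-0.055,0.001,0.02,0,0],[0,0,0.04,0,0],[0,0,0.035,0,0],[0,0,0,0,0],[0,0,0,0,0]],
  ],
)

```text
clock: 14.85
ee_pos: [612.9, 190.8, 94.8]
ee_rot: [179.9, -0.0, 103.7]
contact_force: [0.3, 0.1, 0.3]
grip_width: 0.1
```

arm_command(
  motion=[
    [[0.005,-0.0015,0.004,0,0],[0,0,0.003,0,0],[0,0,0,0,0]],
  ],
)

```text
clock: 15.22
ee_pos: [609.5, 195.4, 86.6]
ee_rot: [180.0, -0.0, 103.7]
contact_force: [0.3, -0.7, -0.1]
grip_width: 0.1
```

arm_command(
  motion=[
    [[0,0,0.0015,0,0]],
  ],
)

```text
clock: 15.35
ee_pos: [609.7, 195.3, 85.3]
ee_rot: [180.0, -0.0, 103.7]
contact_force: [0.3, 0.6, 1.4]
grip_width: -0.2
```

arm_command(
  motion=[
    [[0,0,0.001,0,0]],
  ],
)

```text
clock: 15.48
ee_pos: [609.7, 195.3, 84.1]
ee_rot: [180.0, -0.0, 103.7]
contact_force: [-0.3, 0.3, 1.2]
grip_width: 0.1
```

arm_command(
  motion=[
    [[0,0,0.001,0,0]],
  ],
)

```text
clock: 15.6
ee_pos: [609.7, 195.2, 83.1]
ee_rot: [180.0, -0.0, 103.7]
contact_force: [0.7, -0.2, 1.8]
grip_width: -0.1
```

arm_command(
  motion=[
    [[0,0,0.001,0,0]],
  ],
)

```text
clock: 15.72
ee_pos: [609.7, 195.2, 82.1]
ee_rot: [180.0, -0.0, 103.7]
contact_force: [0.6, 0.0, 2.3]
grip_width: -0.3
```

arm_command(
  motion=[
    [[0,0,0.001,0,0]],
  ],
)

```text
clock: 15.85
ee_pos: [609.7, 195.2, 81.0]
ee_rot: [180.0, -0.0, 103.7]
contact_force: [0.4, 1.4, 1.7]
grip_width: -0.3
```

arm_command(
  motion=[
    [[0,0,0.001,0,0]],
  ],
)

```text
clock: 15.98
ee_pos: [609.7, 195.2, 80.0]
ee_rot: [180.0, 0.0, 103.7]
contact_force: [0.7, 0.8, 2.3]
grip_width: -0.4
```

arm_command(
  motion=[
    [[0,0,0.001,0,0]],
  ],
)

```text
clock: 16.1
ee_pos: [609.7, 195.2, 79.0]
ee_rot: [180.0, -0.0, 103.7]
contact_force: [1.0, 2.0, 2.3]
grip_width: 0.0
```

arm_command(
  motion=[
    [[0,0,0.001,0,0]],
  ],
)

```text
clock: 16.23
ee_pos: [609.7, 195.2, 78.1]
ee_rot: [180.0, 0.0, 103.7]
contact_force: [0.1, 0.6, 4.7]
grip_width: -0.0
```

The pad now travels its full 8 mm against only its own return spring (about 2 N), so the collar is no longer held. Next I retreat clear and check.

arm_command(
  motion=[
    [[0,0,-0.01,0,0],[0,0,-0.03,0,0],[0,0,-0.04,0,0],[0,0,-0.04,0,0],[0.05,0.0,-0.03,0,0],[0.05,0.0,0,0,0],[0.05,0,0,0,0],[0.05,0,0,0,0],[0,0,0,0,0],[0,0,0,0,0],[0,0,0,0,0],[0,0,0,0,0]],
  ],
)

```text
clock: 17.73
ee_pos: [562.7, 388.5, 228.2]
ee_rot: [180.0, 0.0, 103.6]
contact_force: [-0.9, 0.3, -1.0]
grip_width: -0.2
```

```bash
python3 - <<'E'
from rig import *
import cv2,numpy as np,pickle
from h import *
S={n:snapshot(n) for n in('scene','top')}
a,b=S['scene']['image'],S['top']['image']
cv2.imwrite('pics/p11.png',np.vstack([np.hstack([cv2.resize(a[140:215,220:320],(400,300),interpolation=2),cv2.resize(b[160:260,150:280],(390,300),interpolation=2)]),np.hstack([cv2.resize(a[210:300,250:370],(400,300),interpolation=2),cv2.resize(b[190:290,270:400],(390,300),interpolation=2)])]))
# left side: tray/collar sliver vs. picture before pressing
P=pickle.load(open('S4.pkl','rb'))
print(observe()['contact_force'],observe()['clock'])
E
```

```text
[-0.01431873 -0.71559713  0.21222713] 17.825
```

View pics/p11.png

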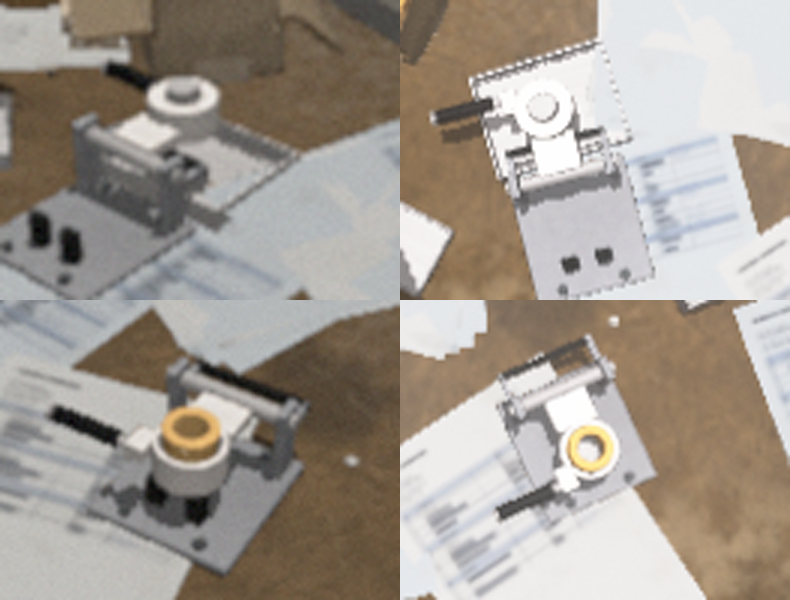

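```bash
python3 - <<'E'
from rig import *
import numpy as np,pickle
P=pickle.load(open('S4.pkl','rb'))
for n,(r0,r1,c0,c1) in {'top':(198,208,203,212),'scene':(178,190,268,276)}.items():
    B=np.array([snapshot(n)['image'].astype(float).mean(2)[r0:r1,c0:c1] for _ in range(4)])
    A=P[n]['image'].astype(float).mean(2)[r0:r1,c0:c1]
    print(n,'sd',B.std(0).mean().round(1)); print(A.round().astype(int)); print((B.mean(0)-A).round().astype(int))
print(observe()['clock'])
E
```

```text
top sd 0.4
[[253 254 254 253 152 131 163 241 241]
 [253 254 254 250 120 132 161 242 242]
 [254 254 253 192 127 142 163 243 242]
 [254 254 246 122 129 146 165 243 243]
 [254 247 143 126 141 148 166 242 229]
 [246 151 200 211 201 135 147 220 138]
 [139 168 253 254 250 100  93  83  82]
 [225 229 254 254 253 104  81  85  81]
 [254 254 254 254 253 160  96 141 169]
 [254 254 254 254 253 229 131 227 243]]
[[  0   0   0   0   2   2   1   2   2]
 [  0   0  -1   0   3   2   4   1   1]
 [  0   0   1   4   2  -2   3   1   1]
 [  0   0   2   2  -3  -8  -1   2   1]
 [  0   1   3   4  -1  -7 -10   1   1]
 [  1   3   3   3  10  -6  -4   2   1]
 [  3   1   1   0   1  -2   4   3   4]
 [  2   2   0   0   0   2   4   0   5]
 [  0   0   0   0   0   3   2   4   2]
 [  0   0   0   0   1   2   3   1   1]]
scene sd 1.4
[[177 187 187 189 187 185 188 189]
 [132 160 179 185 184 188 182 187]
 [ 59  99 138 169 181 185 183 185]
 [ 57  86 113 136 169 185 183 182]
 [124 116  98  97 159 186 188 186]
 [135 100  85  83 157 184 186 185]
 [ 96  85  87  92 155 184 184 185]
 [ 85  84  95 102 144 172 186 189]
 [ 95  93 100 135 158 172 184 186]
 [ 99 100 106 159 183 188 187 187]
 [137 154 152 175 186 186 185 184]
 [162 189 187 187 190 183 185 181]]
[[ 1 -4 -2 -6 -2  0 -3 -5]
 [-2 -3 -3 -1 -2 -5 -1 -5]
 [ 0 -2  2 -3 -3 -4 -1 -3]
 [ 6 -4 -4 -6 -1 -1  0 -2]
 [ 1 -2  1 -3  0 -3 -5 -4]
 [-1  4 -4 -2 -1  0 -4 -3]
 [ 1 -4  0  0  1 -2 -2 -3]
 [-2  1 -1  0 -4 -3 -4 -4]
 [-5 -5 -2  0 -1  0 -2 -1]
 [ 1 -3 -2 -1  0 -4 -4 -4]
 [ 0 -3  2 -1 -2 -3 -3 -2]
 [ 0 -3 -2 -3 -7 -2 -4 -1]]
18.225
```

The check shows a local change in the top view at about (208,202), just where the edge of a collar lying in the tray should peep out past the cup. The nearby pixels are unchanged. Handing in.

```bash
python3 -c "
from rig import *
print(finish_job())"
```

```text
the job is handed in; nothing more can be done
None
```

I swung the steel-collar nest right over by its handle and left the cup on its stop above the tray. I then pressed the knock-out pad twice, to nearly its full 8 mm each time, and backed the arm clear. I handed in at about 18 s. I could not see the collar itself in the tray, so the drop is inferred.

**Confirmed in the last pictures:** the cup is fully over the tray with its pad on top. The brass-bush nest is still closed and the arm is touching nothing.

**Evidence that the collar dropped:** the cup and stand hide it from both cameras.
- **Second press:** there was only about 2 N of spring resistance, rising to 4.7 N near the end of travel. A held collar should have pushed back with 5 to 10 N.
- **Top view:** a small change appeared at about (208,202), where the edge of a collar lying in the tray would show.

**What did not agree:**
- **First press:** it never read the 5 to 10 N release force either, only 2 to 3.6 N. I read the force only at rest points, so I may have missed the peak.
- **Scene camera:** it showed no change around the tray, but almost all of the collar's place is hidden from it.

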